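Slide the price sign into its holder

TASK

Load the yellow acrylic sign into the blue holder on the work board: press down on the sign's top face, drag it flat along the board to the holder's flared mouth, and slide it in under the lips, past the spring clip, until it is fully home and square against the end stop; then let go. The acrylic cracks easily, so never push on it with more than about 35 newtons, never lift or tip it, and do not shove it by its edges. Leave the tape, jar, mug and toy car where they are.

Things in the scene. Friction and masses are not known exactly. Their poses are not given: they have to be found in the camera images.
- board: Plywood board, 370 x 400 mm, fixed flat on the table; the sign and the holder are on it. Origin: centre of its top surface, which stands 5 to 17 mm above the table, different every time; z up.
- sign_top (a point): Centre of the top face of the sign: loose rigid yellow acrylic, 120 x 90 x 4 mm, about 80 g, flat on the board on a 1 mm slippery pad (64 x 50 mm) under its middle; top 4 mm above the board. x: along the 120 mm, to the red-striped end, which goes in first (blue stripe at the other end); z up. Fingertips grip it better than the board: pressing with 8 to 16 N and sliding drags it, with some slip. Over 35 N cracks it.
- holder: Blue metal slide-in holder fixed to the board. Origin: on the board where the centre of a fully home sign lies (sign_top is then 4 mm above it). x points into it, from mouth to end stop; y to the left. The board is the channel's floor. Side rails 93 mm apart, 11 mm high, from x = -45 to 63 mm; lips reach 6 mm inwards from each (81 mm free between), underside 7 mm, top 11 mm up.
- mouth (a point): Middle of the holder's flared mouth, on the board, 83 mm before the holder's origin; axes as the holder's. Two guides, 11 mm high, narrow from about 113 mm apart here to the 93 mm of the channel 38 mm farther in.
- clip_nose (a point): Nose of the orange sprung clip in the holder's right-hand rail (at x = 18, y = -41.5 mm of the holder), standing 5 mm into the channel. The sign's edge pushes it aside against 4 to 6 N; from there to the stop the sign takes 2 to 6 N of push to slide, so it must be pressed firmly enough.
- stop (a point): Middle of the face of the end stop, 60 mm beyond the holder's origin, 5.5 mm above the board; the sign's front edge rests against it when home.
- tape: bystander: roll of tape lying flat, 90 mm across, 24 mm high; origin at the centre of its underside
- jar: bystander: jar with a blue cap, 64 mm across, 85 mm high; origin at the centre of its underside
- mug: bystander: blue mug, 76 mm across plus handle, 90 mm high; origin at the centre of its underside
- car: bystander: red toy car, 85 x 48 mm, 38 mm high; origin at its centre, at table height
Not all that is in view belongs to the job. There is more than one size of the part that bears sign_top; the job needs the smallest.

How it is judged:
By the outcome, as a careful person would: the job done as asked, in the order asked, and still so for the second after the job is handed in, with the robot touching nothing.
It also fails if it takes over 72 s, if anything falls off the work surface, if the arm or the gripper's body presses on something with over 40 N, if the wrist force passes 120 N, or if a joint passes its speed limit or range.

ROBOT

A 7-joint arm with a two-finger parallel gripper is mounted at the origin on the work surface. World frame = base frame: x ahead of the robot, y to its left, z up, the work surface at z = 0. Lengths are in m, angles in rad, forces in N, time in s.
With the tool pointing down it reaches from about 0.4 to 0.85 m from the base axis. Payload 4.4 kg.
Tool frame: the origin (TCP) lies on the mounting face of the last link; the fingertips stand 199 mm ahead of it and the grasp point (between the pads) lies 180 mm ahead of it; z points along the fingers, y is the line along which they close (so a half turn about z gives the same grasp; the last joint's range is limited). The gripper opens to 94 mm and grips with 3 to 60 N. Pads are 16 mm wide; open, the fingers measure 119 mm over their backs; the gripper's body (75 mm by 177 mm) begins 78 mm behind the grasp point.
Start: joints at [1.103, 0.628, 0.038, 1.517, -0.027, 0.996, -0.02], TCP at [0.254, -0.598, 0.405] pointing down, gripper open.
Joint ranges: [-3.06, 3.06], [-0.37, 2.12], [-1.25, 1.32], [0.18, 2.47], [-1.1, 4.24], [0.23, 1.98], [-2.94, 2.94]. Speed limits (rad/s): [2.57, 2.57, 3.14, 3.14, 3.14, 3.14, 3.14].

INTERFACE

Orientations are given as a unit quaternion [w, x, y, z].
In Python, from station import * gives the robot as it stands. The module is installed in compiled form; this text tells all that it offers.
- The arm moves only by the tool drive_tool, never from a script. Its argument "steps" is one flat list of numbers, 7 for each row, row after row: the shift along the tool's x, y, z in cm, then the turn, a rotation vector about the tool's x, y, z in rad, then the opening, from 0 (shut) to 1 (fully open). A call has 1 to 5 rows; each row is the pose to reach, as a shift and turn from the pose commanded when the call began, along the tool's axes at that moment; what a row does not reach only later rows make up. A row lasts 1/12 s, in which the tool goes at most 41.7 mm and 7.16 degrees, less where a joint would pass 70% of its speed; a pose out of reach is approached as far as the arm can. A call with a gripper value outside its range is refused whole. The fingers move at their own pace and stop on an object; "newtons" is the grip in N (left out, the last holds). Time passes only in rows, so rows that repeat a pose let the fingers close. It gives the time, the measured TCP pose, the force, the opening and the grip force at its end, in the units of the state.
- observe(): the state, without advancing time (a new reading comes with each control period).
- read_camera(name): name is "scene" or "side" or "wrist"; returns (picture, depth): 384x512x3 uint8, blue, green, red; 384x512 float32, m along the optical axis (not along the pixel's ray), 0 where there is no reading.
- get_calibration(name): a dict with "vfov" (degrees; the focal length in pixels is half the picture's height over the tangent of half this angle, whatever the lens; pixels are square), "cx", "cy" (the principal point, pixels), "dist_coeffs" ([k1, k2, p1, p2, k3] as OpenCV has them; the pictures are not rectified), "world_from_camera" (4x4, takes a point from camera to world coordinates); the wrist camera has in their place "hand_eye" (4x4, takes a point from camera to tool coordinates, whose origin is the TCP and whose axes are the flange's). Camera axes: x right, y down, z forward; pixel columns grow to the right and rows downward; lengths in m; the calibration is good to about 2 mm. A picture is of the moment at which its call begins: read the wrist's pose just before it. get_calibration takes no time and is no camera call.
- hand_in(): hands the job in; it is judged then, once.
The state is a dict: "time_s": time; "qpos": joint angles; "qd": joint speeds; "joint_torque": joint torques, N m; "tool_pos": TCP position; "ee_rot": TCP orientation; "wrist_force": force on the tool from outside, world axes, zero at the start; "ft_torque": the same for the moment, N m; "finger_gap": finger opening in m; "gripper_force": force on a finger pad.
Only numpy, scipy, OpenCV 4.12 (cv2) and the standard library are available. Lean on these libraries where they do the work, as an engineer would, in place of code of your own. Each camera call takes 0.05 s, during which the arm holds its last target. There are 200 camera calls.

## Working session

There is one attempt and no reset: what is moved stays moved. The work goes in short steps, Python scripts to look and compute and a tool call to move; the robot and the scene stay as the last step left them, time stands still between calls to the robot, and variables do not carry over. Pictures are saved under pics/ and viewed, at most 13 in all, crops included, and the job is handed in when it is done.

Besides the shell and the picture viewer there is one more tool, called after "Call:" by a JSON object that holds its "op" and its "data", one argument or row to a line. drive_tool: Moves the arm, as the interface text tells. Its arguments: {"type":"object","properties":{"steps":{"type":"array"},"newtons":{"type":"number"}},"required":["steps"]}

```bash
mkdir -p pics
python3 - <<'E'
from station import *
import cv2,numpy as np
s=observe();print(s)
for n in("scene","side","wrist"):
    p,d=read_camera(n);np.savez(f"pics/{n}0.npz",p=p,d=d);cv2.imwrite(f"pics/{n}0.png",p);print(n,get_calibration(n))
a=cv2.imread("pics/scene0.png");b=cv2.imread("pics/side0.png")
E
```

```text
{'time_s': 0.0, 'qpos': array([ 1.1032256 ,  0.62929579,  0.03844146,  1.51839315, -0.0269973 ,
        0.99628136, -0.01997681]), 'qd': array([-9.37103173e-04, -8.21852097e-05, -6.72870672e-05, -5.86446492e-04,
       -8.34304245e-04, -1.00938283e-03, -8.32344973e-05]), 'joint_torque': array([-5.00025162e-04, -5.49729216e+01,  1.14333641e+00, -1.86633539e+01,
       -5.22384164e-02,  2.35888251e-02,  2.01113712e-04]), 'tool_pos': array([ 0.25409193, -0.5979464 ,  0.40377835]), 'ee_rot': array([-9.08646394e-04,  9.79887432e-01,  1.99548883e-01, -1.97442242e-04]), 'wrist_force': array([-0.30599735,  0.26473449, -0.14639619]), 'ft_torque': array([-0.00655887,  0.00035205, -0.03675839]), 'gripper_force': 0.0, 'finger_gap': 0.0941703840244544}
scene {'vfov': 51.050675708994, 'cx': 257.59613033513637, 'cy': 189.14465454629328, 'dist_coeffs': array([-0.02124153,  0.        ,  0.        ,  0.        ,  0.        ]), 'world_from_camera': array([[ 0.51252294,  0.74458768, -0.4276791 ,  0.95877195],
       [ 0.85866913, -0.44602091,  0.25249294, -0.27093336],
       [-0.00275069, -0.49664327, 
[... 349 characters left out ...]
883003,  0.65361909, -0.66635059,  0.67079097],
       [-0.01721937, -0.7184078 , -0.69540904,  0.78560055],
       [ 0.        ,  0.        ,  0.        ,  1.        ]])}
wrist {'vfov': 62.76015313372484, 'cx': 256.89885107225547, 'cy': 190.18994227937003, 'dist_coeffs': array([-0.02120229,  0.        ,  0.        ,  0.        ,  0.        ]), 'hand_eye': array([[-1.62062374e-03, -9.71061512e-01, -2.38824024e-01,
         6.80463338e-02],
       [ 9.99998249e-01, -1.79708136e-03,  5.21118589e-04,
        -8.46791035e-04],
       [-9.35224406e-04, -2.38822761e-01,  9.71062724e-01,
         2.06616223e-02],
       [ 0.00000000e+00,  0.00000000e+00,  0.00000000e+00,
         1.00000000e+00]])}
```

View pics/scene0.png

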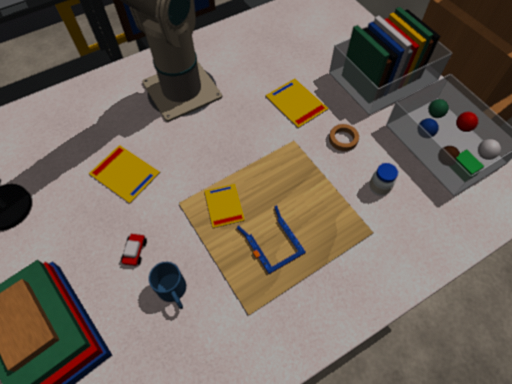

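View pics/side0.png

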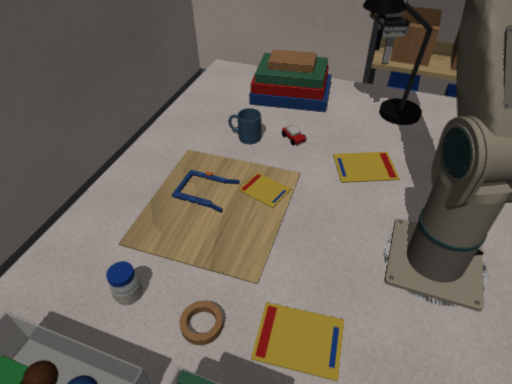

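```bash
cat > h.py <<'E'
from station import *
import cv2,numpy as np
from scipy.spatial.transform import Rotation as R
def cam(n,s=None):
    c=get_calibration(n);f=192/np.tan(np.radians(c["vfov"])/2)
    K=np.array([[f,0,c["cx"]],[0,f,c["cy"]],[0,0,1]])
    if n=="wrist":
        q=s["ee_rot"];T=np.eye(4);T[:3,:3]=R.from_quat(q,scalar_first=True).as_matrix();T[:3,3]=s["tool_pos"];T=T@c["hand_eye"]
    else:T=c["world_from_camera"]
    return K,c["dist_coeffs"],T
def ray(px,C):
    K,D,T=C;u=cv2.undistortPoints(np.float64(px).reshape(-1,1,2),K,D).reshape(-1,2)
    return np.c_[u,np.ones(len(u))]@T[:3,:3].T
def plane(px,z,C):
    d=ray(px,C);o=C[2][:3,3];return o+d*((z-o[2])/d[:,2])[:,None]
def deppts(px,d,C):
    px=np.asarray(px).reshape(-1,2).astype(int);return C[2][:3,3]+ray(px,C)*d[px[:,1],px[:,0]][:,None]
def mask(p,k):
    h=cv2.cvtColor(p,cv2.COLOR_BGR2HSV);r={"yellow":((20,150,90),(35,255,255)),"blue":((105,120,40),(125,255,255)),"orange":((5,180,120),(16,255,255)),"red":((0,170,70),(5,255,255))}[k]
    m=cv2.inRange(h,*r)
    if k=="red":m|=cv2.inRange(h,(174,170,70),(180,255,255))
    return m
def blobs(m,a=30):
    return sorted([c for c in cv2.findContours(m,cv2.RETR_EXTERNAL,cv2.CHAIN_APPROX_NONE)[0] if cv2.contourArea(c)>a],key=cv2.contourArea,reverse=True)
E
python3 - <<'E'
from h import *
np.set_printoptions(precision=4,suppress=True)
for n in("scene","side"):
    z=np.load(f"pics/{n}0.npz");p,d=z["p"],z["d"];C=cam(n)
    pts={"scene":[(310,190),(330,230),(240,270),(205,240),(290,160)],"side":[(200,165),(170,220),(240,230),(220,250)]}[n]
    print(n,"board z",deppts(pts,d,C)[:,2])
    for k in("yellow","red","blue","orange"):
        for c in blobs(mask(p,k),8):
            r=cv2.minAreaRect(c);w=plane([r[0]],.014,C)[0]
            if not(.3<w[0]<.85 and abs(w[1])<.5): continue
            print(k,cv2.contourArea(c),np.round(r[0]),w[:2],plane(cv2.boxPoints(r),.014,C)[:,:2].round(3).tolist())
E
```

```text
scene board z [0.0065 0.009  0.0042 0.0072 0.0072]
yellow 1263.5 [224. 205.] [ 0.466  -0.0883] [[0.391, -0.116], [0.418, -0.022], [0.538, -0.062], [0.511, -0.15]]
red 175.0 [133. 249.] [ 0.4578 -0.3567] [[0.476, -0.397], [0.408, -0.342], [0.439, -0.315], [0.506, -0.37]]
red 76.0 [310. 114.] [0.3197 0.3   ] [[0.319, 0.249], [0.307, 0.354], [0.32, 0.352], [0.332, 0.247]]
red 41.0 [227. 219.] [ 0.5102 -0.1018] [[0.496, -0.136], [0.517, -0.065], [0.524, -0.067], [0.503, -0.138]]
blue 505.0 [271. 239.] [ 0.6201 -0.0307] [[0.542, -0.09], [0.533, 0.034], [0.696, 0.026], [0.699, -0.09]]
blue 269.5 [387. 172.] [0.6136 0.3713] [[0.575, 0.365], [0.606, 0.416], [0.651, 0.377], [0.621, 0.328]]
orange 142.0 [310. 114.] [0.3193 0.3   ] [[0.316, 0.245], [0.302, 0.359], [0.323, 0.356], [0.336, 0.243]]
orange 102.0 [227. 219.] [ 0.5101 -0.1018] [[0.492, -0.138], [0.515, -0.061], [0.528, -0.065], [0.506, -0.142]]
orange 16.5 [256. 253.] [ 0.6332 -0.0854] [[0.627, -0.092], [0.624, -0.082], [0.639, -0.079], [0.642, -0.088]]
side board z [0.0058 0.0059 0.0088 0.0054]
yellow 758.5 [264. 189.] [ 0.4603 -0.0
[... 224 characters left out ...]
 -0.329], [0.503, -0.381], [0.422, -0.362], [0.419, -0.311]]
red 37.0 [251. 182.] [ 0.5078 -0.0955] [[0.522, -0.064], [0.501, -0.134], [0.493, -0.127], [0.514, -0.059]]
blue 486.5 [120. 274.] [0.6773 0.2986] [[0.722, 0.303], [0.689, 0.254], [0.634, 0.295], [0.666, 0.34]]
blue 372.0 [205. 188.] [ 0.6192 -0.0288] [[0.693, 0.03], [0.734, -0.107], [0.543, -0.09], [0.519, 0.039]]
blue 10.0 [278. 196.] [ 0.4143 -0.0693] [[0.422, -0.046], [0.408, -0.095], [0.406, -0.093], [0.42, -0.044]]
orange 452.5 [266. 331.] [0.3127 0.3118] [[0.316, 0.366], [0.33, 0.254], [0.309, 0.252], [0.297, 0.364]]
orange 83.5 [251. 182.] [ 0.5074 -0.0966] [[0.525, -0.064], [0.503, -0.141], [0.489, -0.13], [0.512, -0.054]]
```

Call:
{"op": "drive_tool", "data": {
  "steps": [4,-3.3,0,0,0,0,0.25,8,-6.6,0,0,0,0,0.25,12,-9.9,0,0,0,0,0.25,15.5,-12.9,0,0,0,0,0.25,15.5,-12.9,0,0,0,0,0.25]
}}

```text
time_s: 0.57
tool_pos: [0.3475, -0.4161, 0.4045]
ee_rot: [-0.001, 0.98, 0.2, 0.0]
wrist_force: [1.0, 0.3, 0.0]
finger_gap: 0.0641
gripper_force: 0.0
```

Call:
{"op": "drive_tool", "data": {
  "steps": [4,-3.3,0,0,0,0,0.25,8,-6.6,0,0,0,0,0.25,12,-9.9,0,0,0,0,0.25,15.5,-12.9,0,0,0,0,0.25,15.5,-12.9,0,0,0,0,0.25]
}}

```text
time_s: 0.98
tool_pos: [0.4396, -0.2366, 0.4047]
ee_rot: [-0.0, 0.98, 0.2, 0.0]
wrist_force: [0.6, 0.3, -0.1]
finger_gap: 0.0308
gripper_force: 0.0
```

Call:
{"op": "drive_tool", "data": {
  "steps": [4,-3.3,2,0,0,0.1,0.25,8,-6.6,4,0,0,0.2,0.25,12,-9.9,5,0,0,0.3,0.25,15.4,-12.9,6,0,0,0.4,0.25,15.4,-12.9,6,0,0,0.4,0.25]
}}

```text
time_s: 1.4
tool_pos: [0.5297, -0.0602, 0.3444]
ee_rot: [0.0, 1.0, -0.001, -0.0]
wrist_force: [1.1, -0.5, 0.7]
finger_gap: 0.0234
gripper_force: 0.0
```

Run:
```python
from h import *
s=observe();p,d=read_camera("wrist");np.savez("pics/w1.npz",p=p,d=d,tp=s["tool_pos"],er=s["ee_rot"]);cv2.imwrite("pics/w1.png",cv2.resize(p,(768,576)))
print(s["time_s"],s["tool_pos"],s["ee_rot"],s["qpos"],s["finger_gap"])
```

```text
1.4 [ 0.52965019 -0.06020238  0.34440886] [ 2.16738034e-04  9.99999114e-01 -1.29580682e-03 -2.13791424e-04] [-0.01738787  0.54526761  0.11508685  1.90948125 -0.09271043  0.69228861
 -1.42078716] 0.023371529350100794
```

View pics/w1.png

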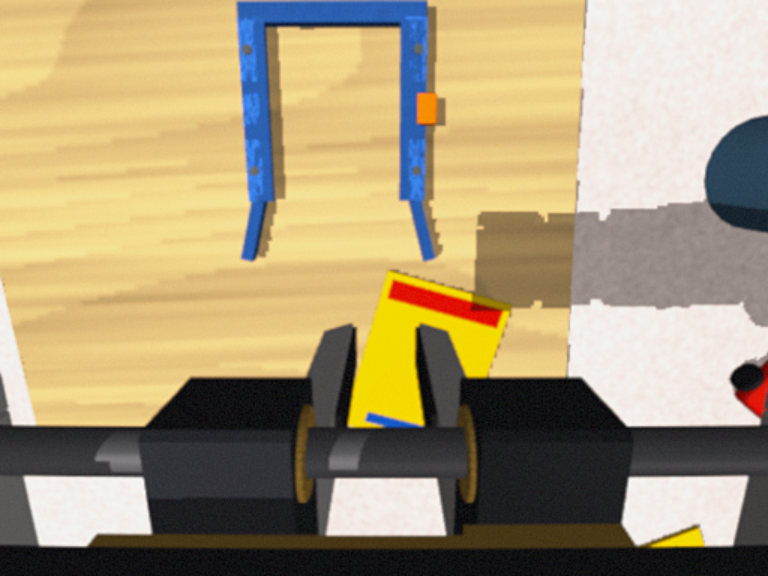

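```bash
cat >> h.py <<'E'
def holder(p,C,zb,rows=range(22,128),ulim=(150,300)):
    m=mask(p,"blue");L=[];Rr=[];S=[];T=[]
    for v in rows:
        u=np.flatnonzero(m[v,ulim[0]:ulim[1]])+ulim[0]
        if len(u)<6: continue
        g=np.diff(u);i=g.argmax()
        if g[i]>60: L.append((u[i]+.5,v));Rr.append((u[i+1]-.5,v))
    def ln(q):
        w=plane(q,zb+.011,C)[:,:2];vx,vy,x,y=cv2.fitLine(w.astype(np.float32)*1000,cv2.DIST_HUBER,0,.1,.001).ravel();
        if vx<0:vx,vy=-vx,-vy
        return np.array([x,y])/1000,np.array([vx,vy])
    a,da=ln(L);b,db=ln(Rr);return a,da,b,db,m
E
python3 - <<'E'
from h import *
np.set_printoptions(precision=4,suppress=True)
z=np.load("pics/w1.npz");p,d=z["p"],z["d"];C=cam("wrist",{"tool_pos":z["tp"],"ee_rot":z["er"]})
print("board",deppts([(30,150),(80,230),(220,60),(220,140),(350,60),(350,120)],d,C)[:,2])
zb=np.median(deppts([(30,150),(80,230),(220,60),(220,140),(350,60),(350,120)],d,C)[:,2])
a,da,b,db,m=holder(p,C,zb)
print(zb,a,np.degrees(np.arctan2(*da[::-1])),b,np.degrees(np.arctan2(*db[::-1])))
n=np.array([-da[1],da[0]]);print("gap",(a-b)@n)
# stop inner edge (top), columns between
S=[]
for u in range(185,262,3):
    v=np.flatnonzero(m[5:40,u]);S.append((u,5+v.max()+.5))
w=plane(S,zb+.011,C);print("stop edge",w[[0,len(w)//2,-1]],S[0],S[-1])
o=blobs(mask(p,"orange"),20)
for c in o:
    r=cv2.minAreaRect(c);print("or",r[0],plane([r[0]],zb+.011,C)[0])
c=blobs(mask(p,"yellow")|mask(p,"red")|mask(p,"orange"),300)
for k in c[:2]:
    h=cv2.approxPolyDP(cv2.convexHull(k),3,True);print(h[:,0].tolist());print(plane(h,zb+.004,C)[:,:2])
r=cv2.minAreaRect([k for k in blobs(mask(p,"red"),50) if k[:,0,0].mean()<400][0]);print("red",r,plane(cv2.boxPoints(r),zb+.004,C)[:,:2])
E
```

```text
board [0.0049 0.0054 0.005  0.0059 0.0056 0.0048]
0.005201100354320448 [0.6319 0.0116] -0.21805553 [ 0.6314 -0.0699] -0.6463923
gap 0.08153933
stop edge [[ 0.6815  0.0034  0.0162]
 [ 0.6813 -0.0314  0.0162]
 [ 0.6811 -0.0635  0.0162]] (185, np.float64(16.5)) (260, np.float64(16.5))
or (296.3856506347656, 202.22708129882812) [ 0.509  -0.1001  0.0162]
[[341, 203], [324, 251], [282, 283], [231, 282], [235, 255], [258, 180]]
[[ 0.5059 -0.1476]
 [ 0.4519 -0.1324]
 [ 0.4137 -0.0875]
 [ 0.4152 -0.0308]
 [ 0.4478 -0.036 ]
 [ 0.5308 -0.0612]]
red ((296.449951171875, 202.18234252929688), (73.5724105834961, 10.36177921295166), 15.350136756896973) [[ 0.5123 -0.0628]
 [ 0.5229 -0.0657]
 [ 0.5017 -0.1397]
 [ 0.4907 -0.1375]]
```

Call:
{"op": "drive_tool", "data": {
  "steps": [-2,0.8,3,0,0,0.1,0.25,-4,1.6,6,0,0,0.2,0.25,-6,2.4,9,0,0,0.278,0.25,-6.9,2.76,11.5,0,0,0.278,0.25,-6.9,2.76,11.9,0,0,0.278,0.25]
}}

```text
time_s: 1.87
tool_pos: [0.4566, -0.0906, 0.2231]
ee_rot: [0.0, 0.99, -0.139, -0.005]
wrist_force: [-0.2, 0.3, 0.3]
finger_gap: 0.0235
gripper_force: 0.0
```

Call:
{"op": "drive_tool", "data": {
  "steps": [0,0,0.5,0,0,0,0.25,0,0,1,0,0,0,0.25,0,0,1.2,0,0,0,0.25]
}}

```text
time_s: 2.12
tool_pos: [0.4617, -0.0897, 0.2146]
ee_rot: [-0.0, 0.991, -0.137, 0.001]
wrist_force: [-0.3, -1.1, -0.2]
finger_gap: 0.0241
gripper_force: 0.0
```

Run:
```python
from h import *
np.set_printoptions(precision=4,suppress=True)
s=observe();p,d=read_camera("wrist");np.savez("pics/w2.npz",p=p,d=d,tp=s["tool_pos"],er=s["ee_rot"]);cv2.imwrite("pics/w2.png",cv2.resize(p,(768,576)))
print(s["time_s"],s["tool_pos"],R.from_quat(s["ee_rot"],scalar_first=True).as_matrix(),s["wrist_force"],s["finger_gap"])
z=np.load("pics/w1.npz");p,d=z["p"],z["d"];C=cam("wrist",{"tool_pos":z["tp"],"ee_rot":z["er"]})
for zb in(.0052,.0162):print(plane([(181.5,133.3),(266.7,133.3),(165,173),(285,173),(284.7,72),(222,1),(222,16.5)],zb,C)[:,:2])
```

```text
2.1167 [ 0.4617 -0.0897  0.2146] [[ 0.9624 -0.2718  0.0029]
 [-0.2718 -0.9624  0.    ]
 [ 0.0028 -0.0008 -1.    ]] [-0.3298 -1.131  -0.1609] 0.02410084822675229
[[ 0.578   0.0147]
 [ 0.5775 -0.0704]
 [ 0.5377  0.0342]
 [ 0.5372 -0.0893]
 [ 0.6354 -0.0874]
 [ 0.6973 -0.0292]
 [ 0.6843 -0.0288]]
[[ 0.5786  0.0121]
 [ 0.5782 -0.07  ]
 [ 0.5398  0.0309]
 [ 0.5392 -0.0883]
 [ 0.6341 -0.0865]
 [ 0.6939 -0.0303]
 [ 0.6813 -0.0299]]
```

View pics/w2.png

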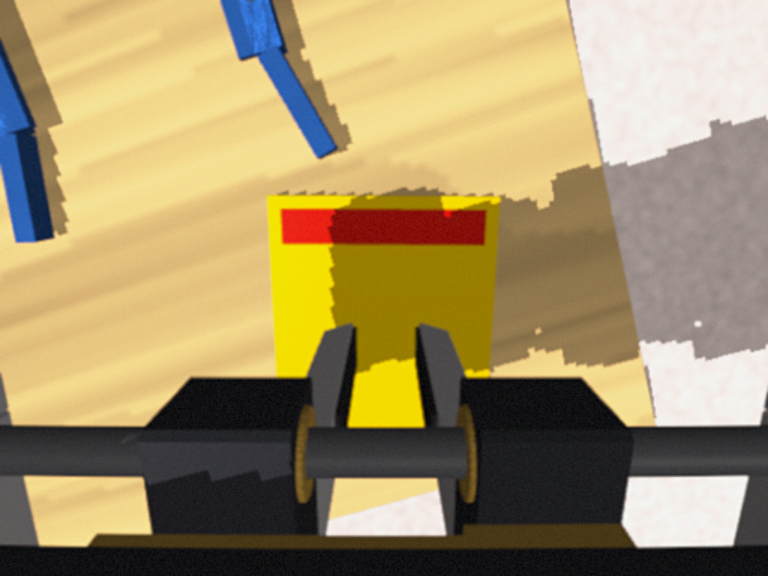

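Call:
{"op": "drive_tool", "data": {
  "steps": [0,0,0.2,0,0,0,0.25,0,0,0.35,0,0,0,0.25,0,0,0.4,0,0,0,0.25,0,0,0.4,0,0,0,0.25]
}}

```text
time_s: 2.5
tool_pos: [0.4604, -0.0898, 0.2103]
ee_rot: [-0.0, 0.99, -0.138, 0.0]
wrist_force: [-0.1, 1.0, 0.0]
finger_gap: 0.0236
gripper_force: 0.0
```

Call:
{"op": "drive_tool", "data": {
  "steps": [0,0,0.1,0,0,0,0.25,0,0,0.15,0,0,0,0.25,0,0,0.15,0,0,0,0.25]
}}

```text
time_s: 2.75
tool_pos: [0.4604, -0.0899, 0.2095]
ee_rot: [-0.0, 0.99, -0.138, 0.001]
wrist_force: [-1.3, 0.8, 10.1]
finger_gap: 0.0241
gripper_force: 5.1
```

Call:
{"op": "drive_tool", "data": {
  "steps": [-0.1,-0.3,0.03,0,0,-0.02,0.25,-0.3,-0.9,0.03,0,0,-0.05,0.25,-0.55,-1.5,0.03,0,0,-0.08,0.25,-0.8,-2.1,0.03,0,0,-0.11,0.25,-1.05,-2.77,0.03,0,0,-0.137,0.25]
}}

```text
time_s: 3.17
tool_pos: [0.4587, -0.0611, 0.2095]
ee_rot: [0.001, 0.998, -0.07, 0.002]
wrist_force: [0.6, -2.4, 10.8]
finger_gap: 0.0236
gripper_force: 5.5
```

Run:
```python
from h import *
np.set_printoptions(precision=4,suppress=True)
s=observe();p,d=read_camera("wrist");C=cam("wrist",s);np.savez("pics/w3.npz",p=p,d=d,tp=s["tool_pos"],er=s["ee_rot"])
print(s["tool_pos"],s["wrist_force"])
c=blobs(mask(p,"red"),100)[0];r=cv2.minAreaRect(c);print(r);w=plane(cv2.boxPoints(r),.0105,C)[:,:2];print(w,w.mean(0))
```

```text
[ 0.4587 -0.0611  0.2095] [ 0.5532 -2.3517 10.7649]
((254.0, 149.0), (22.0, 138.0), 90.0)
[[ 0.5188 -0.0287]
 [ 0.5079 -0.1055]
 [ 0.4955 -0.1044]
 [ 0.5066 -0.0264]] [ 0.5072 -0.0662]
```

Call:
{"op": "drive_tool", "data": {
  "steps": [-0.1,-0.4,0,0,0,-0.02,0.25,-0.25,-1.1,0,0,0,-0.05,0.25,-0.4,-1.8,0,0,0,-0.08,0.25,-0.55,-2.5,0,0,0,-0.11,0.25,-0.67,-3.0,0,0,0,-0.137,0.25]
}}

```text
time_s: 3.63
tool_pos: [0.4562, -0.0299, 0.2095]
ee_rot: [0.0, 1.0, -0.001, 0.002]
wrist_force: [0.8, -1.8, 11.2]
finger_gap: 0.0234
gripper_force: 5.7
```

```bash
cat > look.py <<'E'
from h import *
import sys
np.set_printoptions(precision=4,suppress=True)
s=observe();p,d=read_camera("wrist");C=cam("wrist",s);cv2.imwrite(f"pics/{sys.argv[1]}.png",cv2.resize(p,(768,576)));np.savez(f"pics/{sys.argv[1]}.npz",p=p,d=d,tp=s["tool_pos"],er=s["ee_rot"])
M=R.from_quat(s["ee_rot"],scalar_first=True).as_matrix();print(s["tool_pos"],np.degrees(np.arctan2(M[1,0],M[0,0])),s["wrist_force"],s["ft_torque"])
c=max((k for k in blobs(mask(p,"red"),100) if k[:,0,0].mean()<400),key=cv2.contourArea);r=cv2.minAreaRect(c)
b=cv2.boxPoints(r);w=plane(b,.0105,C)[:,:2];m=w.mean(0);e=[w[1]-w[0],w[2]-w[1]];e=max(e,key=np.linalg.norm);e=e*np.sign(e[1]);x=np.array([e[1],-e[0]])/np.linalg.norm(e)
print("sign centre",m-.048*x,"yaw",np.degrees(np.arctan2(x[1],x[0])),"stripe len",np.linalg.norm(e))
E
python3 look.py w4
```

```text
[ 0.4562 -0.0299  0.2095] -0.08078695485014437 [ 0.8313 -1.7976 11.2247] [-0.4482 -0.0241  0.0163]
sign centre [ 0.4573 -0.028 ] yaw -0.18503643014877968 stripe len 0.07755272344137018
```

View pics/w4.png

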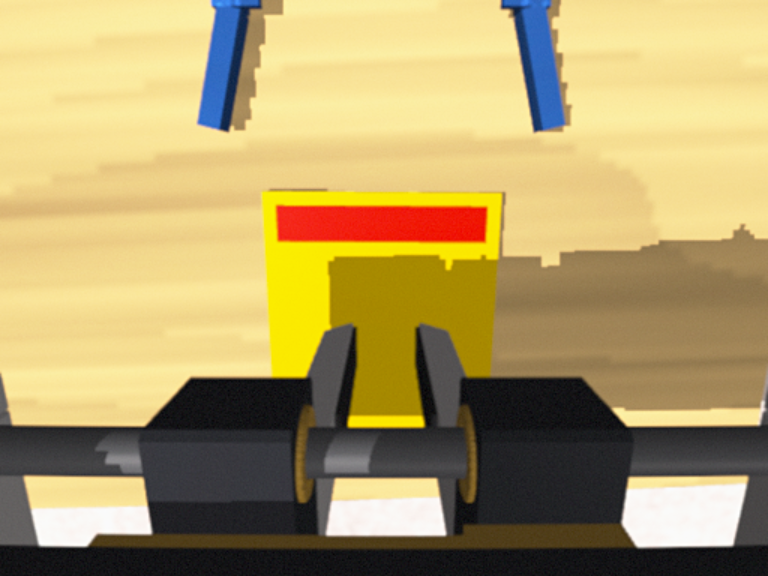

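Call:
{"op": "drive_tool", "data": {
  "steps": [0.7,0,0,0,0,0.005,0.25,1.7,0.01,0,0,0,0.005,0.25,2.7,0.02,0,0,0,0.005,0.25,3.7,0.03,0,0,0,0.005,0.25,4.5,0.03,0,0,0,0.005,0.25]
}}

```text
time_s: 4.1
tool_pos: [0.5008, -0.0302, 0.2095]
ee_rot: [-0.0, 1.0, -0.004, 0.001]
wrist_force: [-2.1, -0.4, 12.8]
finger_gap: 0.0237
gripper_force: 6.3
```

```bash
python3 look.py w5
```

```text
[ 0.5008 -0.0302  0.2095] -0.41912323007406754 [-2.0987 -0.3519 12.8041] [-0.0363  0.5109 -0.0104]
sign centre [ 0.5012 -0.0277] yaw -0.9592305369859183 stripe len 0.07751247590905166
```

View pics/w5.png

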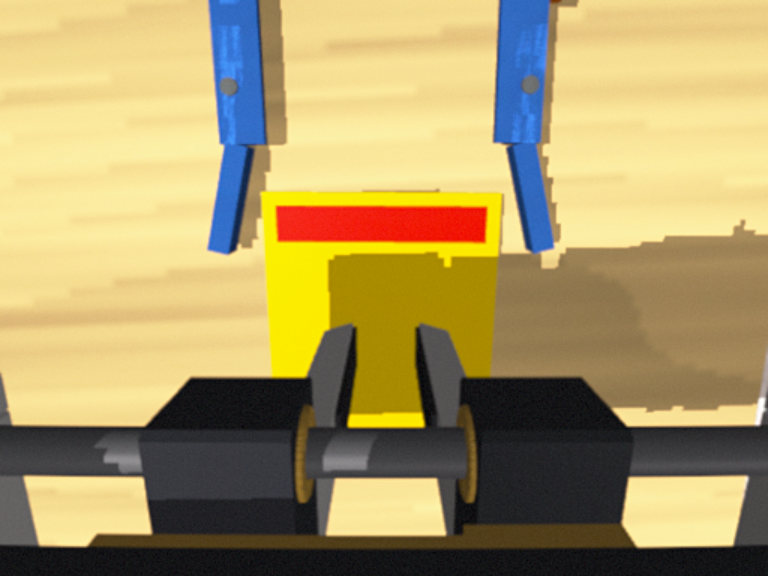

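Call:
{"op": "drive_tool", "data": {
  "steps": [0.6,-0.03,0,0,0,0,0.25,1.4,-0.03,0,0,0,0,0.25,2.2,-0.03,0,0,0,0,0.25,3.0,-0.03,0,0,0,0,0.25,3.8,-0.03,0,0,0,0,0.25]
}}

```text
time_s: 4.57
tool_pos: [0.5386, -0.0302, 0.2095]
ee_rot: [-0.0, 1.0, -0.004, 0.0]
wrist_force: [-1.9, -0.5, 11.2]
finger_gap: 0.0236
gripper_force: 5.4
```

```bash
python3 look.py w6
```

```text
[ 0.5386 -0.0302  0.2095] -0.42124579974131143 [-1.91   -0.5443 11.1927] [0.0368 0.5025 0.0205]
sign centre [ 0.5388 -0.0277] yaw -0.9611980732607719 stripe len 0.07750836464196124
```

View pics/w6.png

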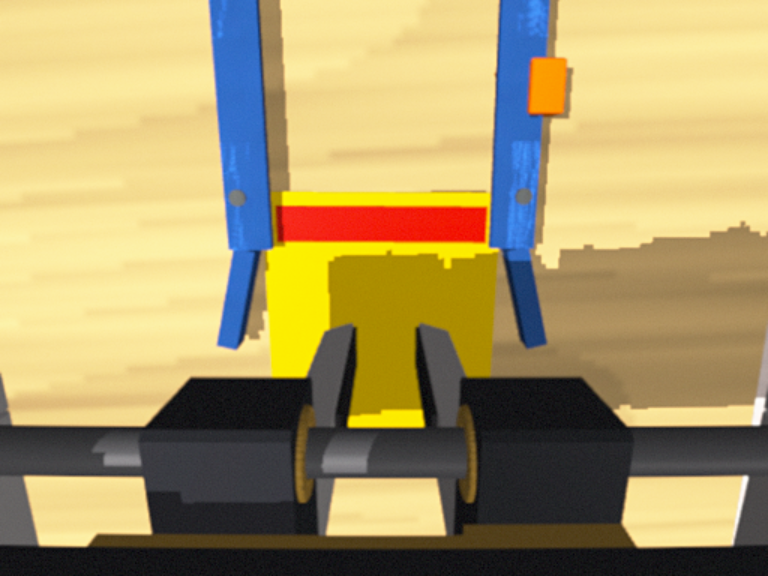

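Call:
{"op": "drive_tool", "data": {
  "steps": [0.5,0,0.05,0,0,0,0.25,1.2,0,0.08,0,0,0,0.25,1.9,0,0.1,0,0,0,0.25,2.6,0.01,0.1,0,0,0,0.25,3.2,0.01,0.1,0,0,0,0.25]
}}

```text
time_s: 5.03
tool_pos: [0.5708, -0.0305, 0.2094]
ee_rot: [-0.0, 1.0, -0.004, 0.001]
wrist_force: [-4.5, 1.2, 18.5]
finger_gap: 0.0234
gripper_force: 9.4
```

Call:
{"op": "drive_tool", "data": {
  "steps": [0.4,0,0.01,0,0,0,0.25,0.9,0,0.02,0,0,0,0.25,1.4,0,0.02,0,0,0,0.25,1.9,0,0.02,0,0,0,0.25,2.4,0,0.02,0,0,0,0.25]
}}

```text
time_s: 5.45
tool_pos: [0.5942, -0.0305, 0.2094]
ee_rot: [-0.0, 1.0, -0.004, 0.0]
wrist_force: [-4.6, 1.0, 18.9]
finger_gap: 0.0233
gripper_force: 9.7
```

```bash
python3 look.py w7
```

```text
[ 0.5942 -0.0305  0.2094] -0.402411902504547 [-4.6262  1.0466 18.891 ] [ 0.2243  1.2085 -0.0073]
sign centre [ 0.5933 -0.0277] yaw 1.3722463167960972 stripe len 0.07766143084285775
```

View pics/w7.png

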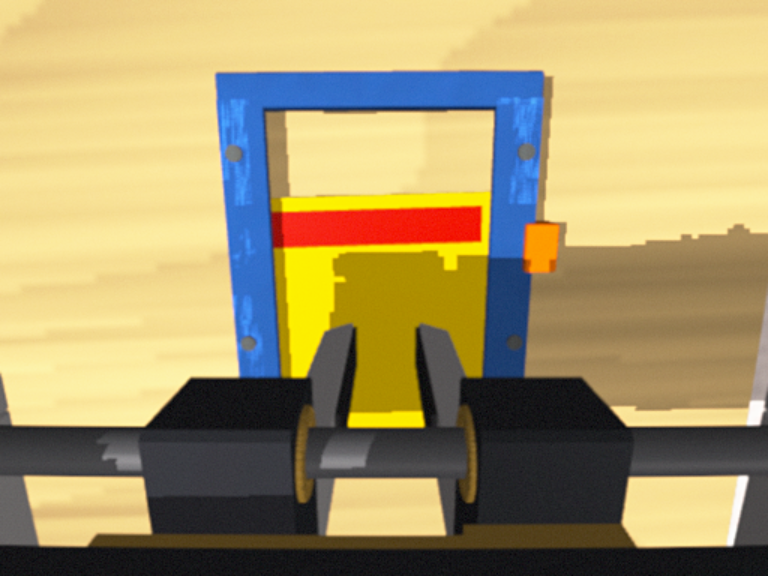

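Call:
{"op": "drive_tool", "data": {
  "steps": [0.4,0,0.02,0,0,0.01,0.25,0.9,0.01,0.02,0,0,0.02,0.25,1.4,0.02,0.02,0,0,0.03,0.25,1.9,0.03,0.02,0,0,0.03,0.25,2.4,0.03,0.02,0,0,0.03,0.25]
}}

```text
time_s: 5.92
tool_pos: [0.6186, -0.0303, 0.2095]
ee_rot: [-0.001, 1.0, -0.018, 0.0]
wrist_force: [-4.3, 2.6, 18.6]
finger_gap: 0.0232
gripper_force: 9.3
```

```bash
python3 look.py w8
```

```text
[ 0.6186 -0.0303  0.2095] -2.108100132050814 [-4.2507  2.571  18.6065] [0.5922 1.0702 0.0261]
sign centre [ 0.6173 -0.0269] yaw 0.006712827766167256 stripe len 0.0779220211693846
```

View pics/w8.png

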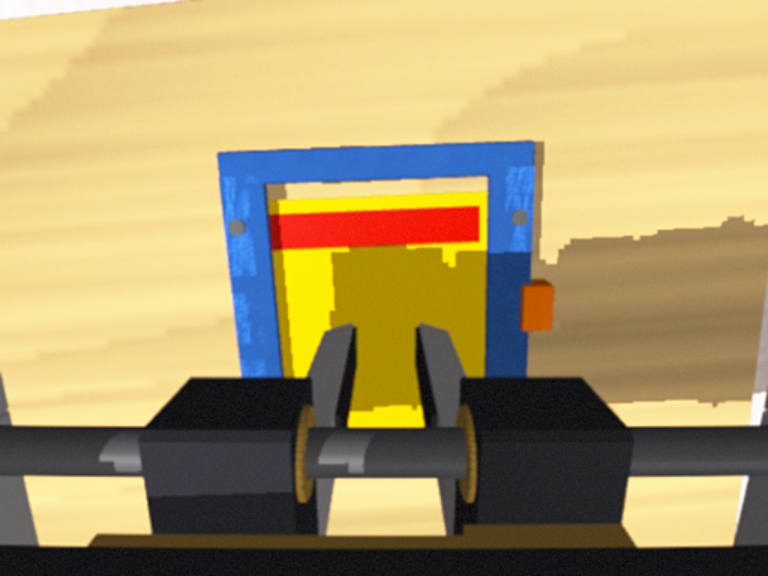

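Call:
{"op": "drive_tool", "data": {
  "steps": [0.2,-0.01,0,0,0,0,0.25,0.4,-0.01,0,0,0,0,0.25,0.6,-0.02,0,0,0,0,0.25,0.75,-0.02,0,0,0,0,0.25,0.75,-0.02,0,0,0,0,0.25]
}}

```text
time_s: 6.38
tool_pos: [0.6251, -0.0302, 0.2094]
ee_rot: [-0.001, 1.0, -0.018, -0.001]
wrist_force: [-7.3, 2.9, 21.7]
finger_gap: 0.0237
gripper_force: 10.8
```

```bash
python3 look.py w9; python3 -c "
import cv2;p=cv2.imread('pics/w9.png')[100:420,150:600];cv2.imwrite('pics/w9c.png',cv2.resize(p,None,fx=1.6,fy=1.6))"
```

```text
[ 0.6251 -0.0302  0.2094] -2.105662505753184 [-7.2541  2.8883 21.7457] [ 0.667   1.7626 -0.0001]
sign centre [ 0.6231 -0.0266] yaw -0.1161725767336791 stripe len 0.07778230222933852
```

View pics/w9c.png

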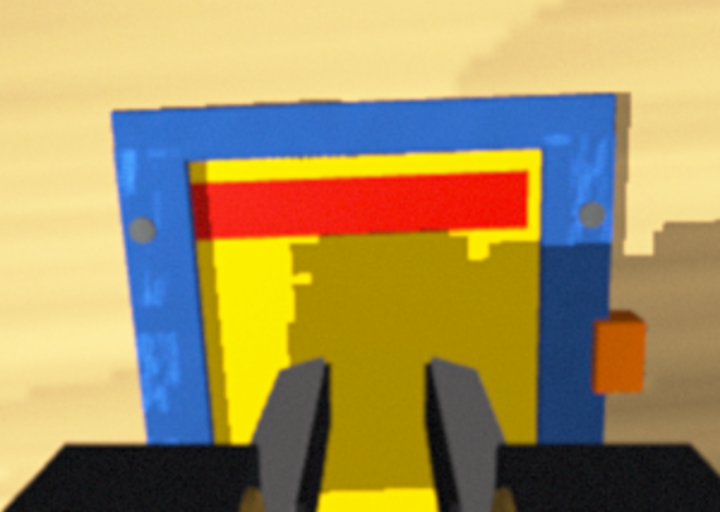

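Call:
{"op": "drive_tool", "data": {
  "steps": [0.1,0,0,0,0,0,0.25,0.2,0,0,0,0,0,0.25,0.2,0,0,0,0,0,0.25]
}}

```text
time_s: 6.68
tool_pos: [0.626, -0.0303, 0.2094]
ee_rot: [-0.001, 1.0, -0.018, -0.003]
wrist_force: [-9.3, 2.4, 24.7]
finger_gap: 0.0234
gripper_force: 12.2
```

```bash
python3 look.py w10
```

```text
[ 0.626  -0.0303  0.2094] -2.107159715320827 [-9.3118  2.3663 24.6823] [ 0.6626  2.4091 -0.0303]
sign centre [ 0.6232 -0.0266] yaw -0.1953422487349086 stripe len 0.07775815808669746
```

Call:
{"op": "drive_tool", "data": {
  "steps": [0,0,-0.4,0,0,0,0.25,0,0,-1.5,0,0,0,0.25,0,0,-4,0,0,0,0.25,0,0,-8,0,0,0,0.25,-6,0,-11,0,0,0,0.25]
}}

```text
time_s: 7.15
tool_pos: [0.5969, -0.0302, 0.31]
ee_rot: [0.001, 1.0, -0.018, 0.008]
wrist_force: [2.1, -0.5, 1.6]
finger_gap: 0.0233
gripper_force: 0.0
```

Call:
{"op": "drive_tool", "data": {
  "steps": [-3,0,-1,0,0,0,0.25,-4,0,-2,0,0,0,0.25,-4,0,-2,0,0,0,0.25]
}}

```text
time_s: 7.4
tool_pos: [0.5487, -0.0286, 0.3279]
ee_rot: [-0.0, 1.0, -0.019, 0.001]
wrist_force: [-0.2, -0.2, 0.8]
finger_gap: 0.0237
gripper_force: 0.0
```

```bash
python3 look.py w11; python3 -c "
import cv2;p=cv2.imread('pics/w11.png');cv2.imwrite('pics/w11c.png',cv2.resize(p[0:400,150:650],None,fx=1.5,fy=1.5))"
```

```text
[ 0.5487 -0.0286  0.3279] -2.1707682300989575 [-0.1753 -0.2178  0.776 ] [ 0.0191 -0.0382  0.0161]
sign centre [ 0.6228 -0.0269] yaw -0.2267025603916312 stripe len 0.07710524586288432
```

View pics/w11c.png

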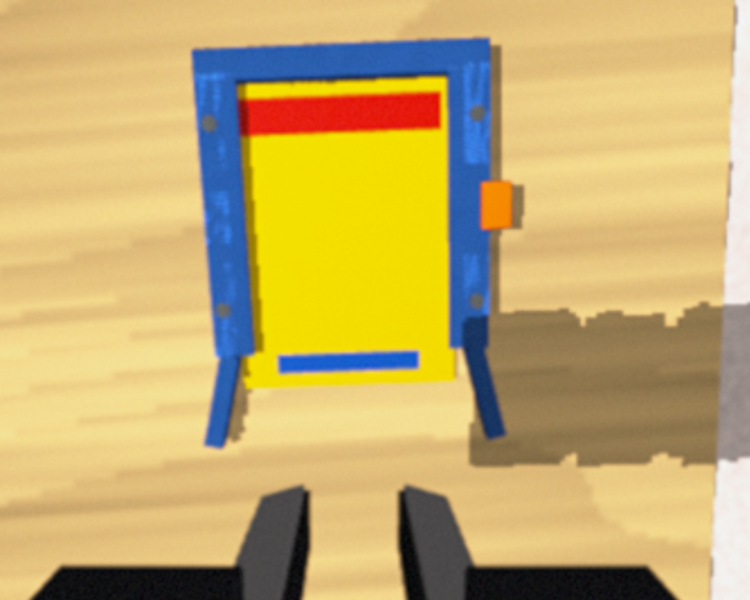

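```bash
python3 -c "
from station import *
print(hand_in())"
```

```text
the job is handed in; nothing more can be done
None
```

The yellow sign is in the holder, past the clip and square against the end stop. The peak press force I read was about 25 N. The gripper is clear of everything, and I handed the job in at about 7.5 s; no verdict was returned.

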